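# Index the pedal table and let the drop pin lock it

### The job

Turn the round index table by one of its black handle posts until the black spindle end of the lime pedal nearly points at the red arrow on the bracket; then take the red-knobbed drop pin from its socket and stand it in the bracket's guide hole, so that its foot rests on the table. Ease the table slowly on by a handle until the pin drops fully into the hole at the spindle end, and then lean on the handle against the pin with about 10 N for a second, to prove that it locks without straining it. Finally let go of everything; leave the other things on the bench alone.

Things in the scene. Friction and masses are not known exactly. Their poses are not given: they have to be found in the camera images.
- index_base: Fixed blue base of the index table, 216 mm wide, bolted down. Origin on the bench under the table's axis; x points from the axis to the guide bracket (away from the robot, within 20 degrees), z up. The bracket stands outside the table at +x and overhangs its rim; its top, 79 mm up, carries a red arrow pointing at the axis. The blue 30 x 30 mm park socket, top 60 mm up, bore 16 mm, is at y = -141 mm.
- dial_axis (a point): The table's axis at the height of its face, 46 mm above the bench. The table is 234 mm across and 16 mm thick. Its outer ring carries four 14 mm holes every 90 degrees on a radius of 102 mm; the right one, with a red mark, is at the spindle end, and the pin would also drop into the three wrong ones. The ring is clamped on the table anywhere up to 0.09 rad off true, which is not measured.
- guide_mouth (a point): Centre of the upper mouth of the vertical guide hole in the bracket, at (102, 0, 79) mm in the base's frame. The mouth is countersunk: 21 mm wide at the top, narrowing within 6 mm to a round bore of 14 mm, which goes on down for 24 mm; 3 mm below its lower end runs the table's face.
- dial_plate (a joint): Angle of the table on the base, rad, growing counter-clockwise seen from above; 0: spindle end points at the red arrow. At the start 0.6 to 2.1. It turns freely both ways without stops (1 to 3 N at a handle) and stays where it is left. The right hole comes under the guide at a value between -0.09 and 0.09; with the pin down it has some 0.03 rad of play either way, then it is held hard.
- handle_a (a point): Centre of the top of handle post a: upright black post on the table, 14 mm in diameter, top 118 mm above the bench, grip reaching down to 70 mm, 76 mm from the axis and 135 degrees counter-clockwise (seen from above) from the spindle end: on the robot's side when indexed. All else on the table, and the bracket without the pin, is lower than 84 mm.
- handle_b (a point): Centre of the top of handle post b, the same as a but opposite it, 45 degrees clockwise from the spindle end. A push at a handle loads the dropped pin with about 0.7 of its force. A position-controlled arm presses some newtons harder for each millimetre that it is sent on against the locked table. A table pushed faster than about 2 cm/s knocks the dropping pin too hard.
- spindle_end (a point): Tip of the black spindle end of the lime pedal clamped flat on the table, 73 mm from the axis, 60 mm above the bench; the pedal's top is 71 mm above the bench.
- pin_knob (a point): Centre of the red knob (24 mm wide, 26 mm high) of the loose steel drop pin; shank 12 x 47 mm, foot tapered over 7 mm to 6 mm, 110 to 170 g. z runs up the pin: foot 60 mm below this point, knob's underside 13 mm below. At the start it stands in the park socket, this point 73 mm up, 106 mm when in the guide with its foot on the table's face, 92 mm when dropped with the knob on the bracket.
- pin_foot (a point): Centre of the foot of the drop pin, the lower end of its shank. 46 mm above the bench when it rests on the table's face, 32 mm when it has dropped fully.
- label_carton: Bystander: small kraft carton, 76 x 63 x 105 mm, left of the table.
- threadlock_bottle: Bystander: small red bottle with a white cap, 22 x 27 x 92 mm, standing at the right.
- spindle_1: Bystander: turned steel pedal spindle lying at the right, 84 mm long, 18 mm thick.
- spindle_2: Bystander: second steel spindle, the same.
- hex_key_2: Bystander: black hexagon key lying at the left, 34 x 99 x 9 mm.
- caliper: Bystander: caliper lying at the left, 80 x 230 x 10 mm.
- label_box: Bystander: small white card box at the right, 37 x 53 x 24 mm.

How it is judged:
On the way, in this order (a step that is already met when the one before it is completed fails the run):
1. the drop pin stands in the bracket's guide hole, let go (horizontal distance between pin_foot and guide_mouth below 0.006 m and height (world z) of pin_foot below 0.052 m and angle between drop_pin's own z axis and vertical below 0.2 rad and contact force between the fingers and drop_pin below 0.3 N), for 0.1 s.
2. the pin has dropped into the hole at the spindle end and the table is leant against it (at least 3.5 N at the pin) for 0.4 s (height (world z) of pin_foot below 0.037 m and value of joint dial_plate between -0.15 and 0.15 rad and contact force between the fingers and drop_pin below 0.3 N and contact force between drop_pin and dial_plate above 3.5 N), for 0.4 s.
At the end, for the whole second after the job is handed in: The pin stands in the guide, dropped into the table's hole at the spindle end (foot lower than 37 mm above the bench, within 6 mm of the guide's axis), the table is within 0.15 rad of the arrow, and both are at rest (height (world z) of pin_foot below 0.037 m and horizontal distance between pin_foot and guide_mouth below 0.006 m and value of joint dial_plate between -0.15 and 0.15 rad and linear speed of drop_pin below 0.02 m/s and velocity of joint dial_plate between -0.05 and 0.05 rad/s); the robot touches nothing.
It fails at once if the dropped pin is strained sideways by the table with more than 15 N (about 21 N at a handle) (contact force between drop_pin and dial_plate above 15 N and height (world z) of pin_foot below 0.042 m).
It fails at once if a bystander is moved by more than 20 mm (distance of any of label_carton, threadlock_bottle, spindle_1, spindle_2, hex_key_2, caliper, label_box from where it was at the start of the episode above 0.02 m).
It also fails if it takes over 72 s, if anything falls off the work surface, if the arm or the gripper's body presses on something with over 40 N, if the wrist force passes 120 N, or if a joint passes its speed limit or range.

### The arm

A 6-joint arm with a two-finger parallel gripper is mounted at the origin on a cart in front of the work surface, level with it; the furniture and walls round the work are solid. World frame = base frame: x ahead of the robot, y to its left, z up, the work surface at z = 0. Lengths are in m, angles in rad, forces in N, time in s.
With the tool pointing down it reaches from about 0.25 to 0.775 m from the base axis. Payload 4 kg.
Tool frame: the origin (TCP) lies at the centre of the arm's flange, where the gripper is bolted on; the fingertips stand 199 mm ahead of it and the grasp point (between the pads) lies 180 mm ahead of it (robot.tcp_to_tips is the z of the fingertips in the tool frame, in m); z points along the fingers, y is the line along which they close (so a half turn about z gives the same grasp; the last joint's range is limited). The gripper opens to 94 mm and grips with 3 to 60 N. Pads are 16 mm wide; open, the fingers measure 119 mm over their backs; the gripper's body (75 mm by 177 mm) begins 78 mm behind the grasp point.
Start: joints at [-1.44, 0.087, 1.371, -0, 1.684, -0.103], TCP at [0.127, -0.535, 0.405] pointing down, gripper open.
Joint ranges: [-3.1, 3.1], [-0.76, 2.03], [0.27, 2.55], [-1.08, 4.22], [0.17, 2.65], [-2.57, 2.57]. Speed limits (rad/s): [2.79, 2.79, 3.14, 3.14, 3.14, 3.14].

### API

Orientations are given as [roll, pitch, yaw] about the fixed x, y, z axes, in that order (R = Rz(yaw) Ry(pitch) Rx(roll)).
In Python, from bench import robot gives the robot as it stands.
- The arm moves only by the tool play_rows, never from a script. Its arguments are lists of equal length, an entry for each row: "translation": the shift along the tool's x, y, z scaled (see below), a list of three; "twist": the turn, a rotation vector about the tool's x, y, z scaled (see below), a list of three; "gripper": the opening, from -1 (shut) to 1 (fully open). A call has 1 to 8 rows; each row shifts and turns the commanded pose from where the row before left it, along the tool's axes as they then stand; what a row does not reach is not made up. The controller multiplies each number of a shift by 0.04 m and each number of a turn by 0.1 rad. A row lasts 1/10 s, in which the tool goes at most 50 mm and 8.59 degrees, less where a joint would pass 70% of its speed; a pose out of reach is approached as far as the arm can. A call with a number of a shift or a turn outside -1 to 1 is refused whole. A call with a gripper value outside its range is refused whole. The fingers move at their own pace and stop on an object; the grip force is fixed at half the most. Time passes only in rows, so rows that do not move let the fingers close. It gives the time, the measured TCP pose, the force, the opening and the grip force at its end, in the units of the state.
- robot.get_obs(): the state, without advancing time (a new reading comes with each control period).
- robot.snapshot(name): name is "side" or "top" or "wrist"; returns the picture (480x640x3 uint8, red, green, blue); there is no depth.
- robot.camera_model(name): a dict with "camera_matrix" (3x3 intrinsics, pixels), "rvec" (rotation vector, rad) and "tvec" (3), from world to camera coordinates, as OpenCV has them. Camera axes: x right, y down, z forward; pixel columns grow to the right and rows downward; lengths in m; the calibration is good to about 2 mm. A picture is of the moment at which its call begins: read the wrist's pose just before it. camera_model takes no time and is no camera call; for the wrist camera it gives the pose at the moment of the call.
- robot.close_job(): hands the job in; it is judged then, once.
Trained networks look in the newest picture that a camera, given by its name, has taken for a name from the list of things; names that differ only in an ending like _2 or _b are one class to them, and where a whole thing is asked for, a point or a joint stands for the part that bears it (a point fixed in the world has none). Each returns a list of dicts, best first, with "score" (0 to 1); they miss things now and then, are a little off and sometimes report something else, mostly with a low value. They report only what shows in the picture. A call takes as long as a camera call.
- robot.recognise(name, camera): "centre" ([x, y, z] in m, in world coordinates, good to about 4 mm: the middle of the surface that is visible of it).
- robot.spot_point(name, camera): "centre" ([x, y, z] in m, in world coordinates, good to about 4 mm: a listed point, or the origin of a listed thing).
The state is a dict: "time": time; "joint_positions": joint angles; "qvel": joint speeds; "joint_torque": joint torques, N m; "tool_pos": TCP position; "ee_rot": TCP orientation; "wrist_force": force on the tool from outside, world axes, zero at the start; "wrist_torque": the same for the moment, N m; "width": finger opening in m; "finger_force": force on a finger pad.
Only numpy, scipy, OpenCV 4.12 (cv2) and the standard library are available. Lean on these libraries where they do the work, as an engineer would, in place of code of your own. Each camera call takes 0.05 s, during which the arm holds its last target. There are 200 camera calls.

## Working session

There is one attempt and no reset: what is moved stays moved. The work goes in short steps, Python scripts to look and compute and a tool call to move; the robot and the scene stay as the last step left them, time stands still between calls to the robot, and variables do not carry over. Pictures are saved under pics/ and viewed, at most 10 in all, crops included, and the job is handed in when it is done.

Besides the shell and the picture viewer there is one more tool, called after "Request:" by a JSON object that holds its "api" and its "payload". play_rows: Moves the arm, as the interface text tells. Its arguments: {"type":"object","properties":{"translation":{"type":"array","items":{"type":"array","items":{"type":"number","minimum":-1,"maximum":1}}},"twist":{"type":"array","items":{"type":"array","items":{"type":"number","minimum":-1,"maximum":1}}},"gripper":{"type":"array","items":{"type":"number"}}},"required":["translation","twist","gripper"]}

```bash
mkdir -p pics; ls
python3 - <<'E'
from bench import robot
import cv2,numpy as np
o=robot.get_obs();print({k:np.round(v,4).tolist() for k,v in o.items()})
for c in ("top","side"):
    im=robot.snapshot(c);cv2.imwrite(f"pics/{c}0.png",im[:,:,::-1])
    for n in ("dial_axis","guide_mouth","handle_a","handle_b","spindle_end","pin_knob","pin_foot","index_base"):
        print(c,n,[(round(d["score"],2),np.round(d["centre"],4).tolist()) for d in robot.spot_point(n,c)[:3]])
E
```

```text
pics
{'time': 0.0, 'joint_positions': [-1.4401, 0.0879, 1.3722, -0.0, 1.6836, -0.1031], 'qvel': [-0.0024, -0.0008, -0.0002, -0.0014, 0.0007, -0.0002], 'joint_torque': [0.0007, -34.0173, -30.2428, 0.0719, 0.0329, -0.0001], 'tool_pos': [0.1274, -0.5349, 0.4035], 'ee_rot': [-3.1394, -0.0002, 0.2338], 'wrist_force': [0.0123, -0.5228, -0.0459], 'wrist_torque': [-0.0394, -0.0304, 0.0065], 'finger_force': 0.0, 'width': 0.0941}
top dial_axis [(0.78, [0.5222, -0.0422, 0.0426])]
top guide_mouth [(0.81, [0.6248, -0.0505, 0.0806]), (0.63, [0.4348, 0.2437, -0.0009])]
top handle_a [(0.86, [0.5004, -0.1127, 0.1193]), (0.66, [0.5513, 0.0322, 0.1152]), (0.43, [0.502, 0.4592, -0.0001])]
top handle_b [(0.86, [0.5004, -0.1127, 0.1193]), (0.66, [0.5513, 0.0322, 0.1152]), (0.43, [0.502, 0.4592, -0.0001])]
top spindle_end [(0.59, [0.4939, 0.0274, 0.0609])]
top pin_knob [(0.73, [0.624, -0.049, 0.0823]), (0.57, [0.5146, -0.1829, 0.073])]
top pin_foot []
top index_base [(0.93, [0.5217, -0.0404, 0.0009])]
side dial_axis [(0.77, [0.5211, -0.0406, 0.0459])]
side guide_mouth [(0.56, [0.6215, -0.0511, 0.077])]
side handle_a [(0.94, [0.4939, -0.1141, 0.1223]), (0.66, [0.5515, 0.0294, 0.1128])]
side handle_b [(0.94, [0.4939, -0.1141, 0.1223]), (0.66, [0.5515, 0.0294, 0.1128])]
side spindle_end [(0.97, [0.4912, 0.0255, 0.0625])]
side pin_knob [(0.59, [0.5108, -0.1809, 0.0695])]
side pin_foot []
side index_base [(0.62, [0.5209, -0.0381, -0.0037])]
```

View pics/top0.png

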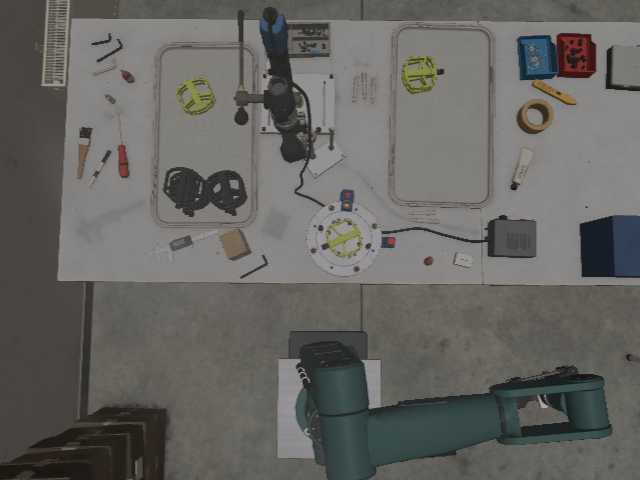

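View pics/side0.png

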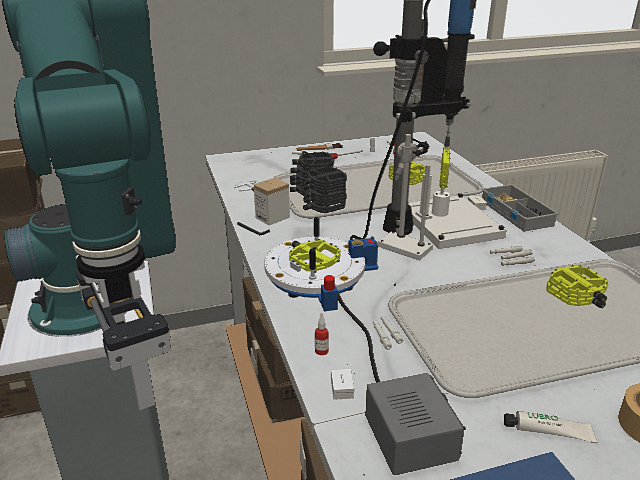

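The top view shows the dial at about (345,240), the pin at (390,241) and the bracket at (347,198). In the side view the black posts are at (317,225) and (312,262). The networks agree: the axis is near (0.521, -0.040), the dial is at about 2.05 rad, and handle a is near (0.497, -0.113).

```bash
cat > h.py <<'E'
from bench import robot
import numpy as np, json
from scipy.spatial.transform import Rotation as R
def rows(path, start=None):
    """path: list of (x,y,z,yaw,n) waypoints; prints move rows from the measured pose"""
    o=robot.get_obs(); p=np.array(o["tool_pos"]) ; y=o["ee_rot"][2]
    if start: p=np.array(start[:3]);y=start[3]
    T=[];W=[]
    for (X,Y,Z,yaw,n) in path:
        for k in range(n):
            s=1/(n-k); d=(np.array([X,Y,Z])-p)*s; dy=(yaw-y)*s
            M=R.from_euler("xyz",[np.pi,0,y]).as_matrix()
            t=np.round(M.T@d/0.04,2); w=round(-dy/0.1,2)
            T.append(t.tolist());W.append([0,0,w]); p=p+M@t*0.04; y-=w*0.1
    for i in range(0,len(T),8): print(json.dumps(T[i:i+8]),json.dumps(W[i:i+8]))
E
python3 -c "
from h import *
rows([(0.48,-0.115,0.38,1.2,16)])"
```

```text
[[0.69, -0.51, 0.04], [0.72, -0.47, 0.04], [0.74, -0.42, 0.04], [0.77, -0.38, 0.04], [0.79, -0.33, 0.04], [0.81, -0.28, 0.04], [0.82, -0.24, 0.04], [0.84, -0.18, 0.04]] [[0, 0, -0.6], [0, 0, -0.6], [0, 0, -0.6], [0, 0, -0.6], [0, 0, -0.61], [0, 0, -0.6], [0, 0, -0.61], [0, 0, -0.6]]
[[0.85, -0.13, 0.04], [0.85, -0.08, 0.04], [0.86, -0.03, 0.04], [0.86, 0.02, 0.04], [0.85, 0.07, 0.03], [0.85, 0.12, 0.04], [0.84, 0.17, 0.03], [0.82, 0.22, 0.04]] [[0, 0, -0.61], [0, 0, -0.6], [0, 0, -0.61], [0, 0, -0.6], [0, 0, -0.61], [0, 0, -0.6], [0, 0, -0.61], [0, 0, -0.6]]
```

Request:
{"api": "play_rows", "payload": {"translation": [[0.69,-0.51,0.04],[0.72,-0.47,0.04],[0.74,-0.42,0.04],[0.77,-0.38,0.04],[0.79,-0.33,0.04],[0.81,-0.28,0.04],[0.82,-0.24,0.04],[0.84,-0.18,0.04]], "twist": [[0,0,-0.6],[0,0,-0.6],[0,0,-0.6],[0,0,-0.6],[0,0,-0.6],[0,0,-0.6],[0,0,-0.6],[0,0,-0.6]], "gripper": [1,1,1,1,1,1,1,1]}}

```text
time: 1.7
tool_pos: [0.3047, -0.3242, 0.392]
ee_rot: [3.141, 0.0, 0.716]
wrist_force: [0.5, -0.4, -0.3]
width: 0.094
finger_force: 0.0
```

Request:
{"api": "play_rows", "payload": {"translation": [[0.85,-0.13,0.04],[0.85,-0.08,0.04],[0.86,-0.03,0.04],[0.86,0.02,0.04],[0.85,0.07,0.03],[0.85,0.12,0.04],[0.84,0.17,0.03],[0.82,0.22,0.04]], "twist": [[0,0,-0.6],[0,0,-0.6],[0,0,-0.6],[0,0,-0.6],[0,0,-0.6],[0,0,-0.6],[0,0,-0.6],[0,0,-0.6]], "gripper": [0,0,0,0,0,0,0,0]}}

```text
time: 2.5
tool_pos: [0.4815, -0.1145, 0.3801]
ee_rot: [3.141, 0.0, 1.197]
wrist_force: [-0.3, 0.2, -0.5]
width: 0.0469
finger_force: 0.0
```

Run:
```python
from h import *
import cv2
o=robot.get_obs();print(o["time"],np.round(o["tool_pos"],4),np.round(o["ee_rot"],3),o["width"])
cm=robot.camera_model("wrist");r=R.from_rotvec(np.ravel(cm["rvec"])).as_matrix();print(-r.T@np.ravel(cm["tvec"]))
for c in ("wrist","top","side"):
    im=robot.snapshot(c);cv2.imwrite(f"pics/{c}1.png",im[:,:,::-1])
    for n in ("dial_axis","guide_mouth","handle_a","spindle_end","pin_knob","index_base"):
        print(c,n,[(round(d["score"],2),np.round(d["centre"],4).tolist()) for d in robot.spot_point(n,c)[:2]])
```

```text
2.5 [ 0.4815 -0.1145  0.3801] [3.141 0.    1.197] 0.0468505396572618
[ 0.51281052 -0.03929419  0.3601771 ]
wrist dial_axis [(0.83, [0.5226, -0.0402, 0.0474])]
wrist guide_mouth [(0.63, [0.6205, -0.0507, 0.0795])]
wrist handle_a [(0.58, [0.4941, -0.1145, 0.118]), (0.55, [0.5465, 0.0291, 0.1191])]
wrist spindle_end [(0.74, [0.4925, 0.0263, 0.0565])]
wrist pin_knob []
wrist index_base [(0.47, [0.5249, -0.0392, 0.0458])]
top dial_axis [(0.55, [0.5227, -0.0416, 0.0414]), (0.19, [0.4973, 0.461, 0.0012])]
top guide_mouth [(0.88, [0.626, -0.0496, 0.0781])]
top handle_a [(0.95, [0.4994, -0.1123, 0.1191]), (0.82, [0.5513, 0.0312, 0.1178])]
top spindle_end [(0.78, [0.4918, 0.0281, 0.0577])]
top pin_knob []
top index_base [(0.91, [0.52, -0.0427, -0.0001])]
side dial_axis [(0.79, [0.5216, -0.042, 0.0446])]
side guide_mouth [(0.74, [0.5019, 0.294, -0.0034]), (0.65, [0.6237, -0.0471, 0.0774])]
side handle_a [(0.69, [0.4981, -0.1116, 0.1166]), (0.56, [0.5498, 0.0302, 0.1136])]
side spindle_end [(0.88, [0.4938, 0.0282, 0.0626]), (0.73, [0.5852, -0.2983, -0.0058])]
side pin_knob [(0.57, [0.4592, -0.302, 0.0014]), (0.49, [0.5125, -0.1809, 0.0715])]
side index_base [(0.61, [0.5199, -0.0399, -0.0005])]
```

View pics/wrist1.png

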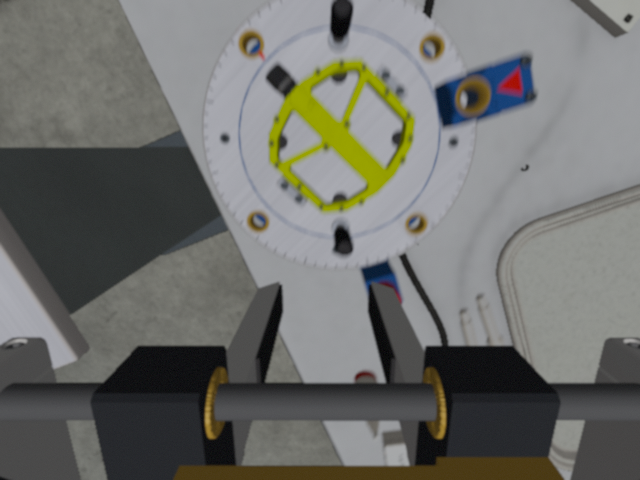

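The wrist view shows the four holes at (252,42), (432,47), (258,221) and (416,223), with the red mark by the first. The guide mouth is at (472,98), the spindle tip at about (278,74), and post a's top at about (344,246).

```bash
cat >> h.py <<'E'
import cv2
def ray(cam,u,v,z):
    cm=robot.camera_model(cam);r=R.from_rotvec(np.ravel(cm["rvec"])).as_matrix();c=-r.T@np.ravel(cm["tvec"])
    d=r.T@np.linalg.solve(np.array(cm["camera_matrix"]),[u,v,1]);return c+d*(z-c[2])/d[2]
E
python3 - <<'E'
from h import *
im=cv2.imread("pics/wrist1.png")
# refine: segment brownish ring of the bushings
hsv=cv2.cvtColor(im,cv2.COLOR_BGR2HSV)
H=[]
for (u,v) in ((252,42),(432,47),(258,221),(416,223),(472,98)):
    w=22 if u!=472 else 26
    m=cv2.inRange(hsv[v-w:v+w,u-w:u+w],(8,60,30),(28,255,230)); ys,xs=np.nonzero(m)
    hull=cv2.convexHull(np.c_[xs,ys].astype(np.int32)); (c,rad)=cv2.minEnclosingCircle(hull)
    q=ray("wrist",c[0]+u-w,c[1]+v-w,0.046 if u!=472 else .079); H.append(q); print(u,v,np.round(c,1)-w,round(rad,1),np.round(q,4))
H=np.array(H)[:,:2];ax=H[:4].mean(0);print("axis",ax,"r",np.linalg.norm(H[:4]-ax,axis=1))
print("guide r",np.linalg.norm(H[4]-ax),"yaw",np.arctan2(*(H[4]-ax)[::-1]))
print("hole angles",np.arctan2(*(H[:4]-ax).T[::-1]))
for n,u,v,z in (("tip",278,74,.06),("a",344,246,.118),("b",342,8,.118)):
    q=ray("wrist",u,v,z)[:2];print(n,q,np.linalg.norm(q-ax),np.arctan2(*(q-ax)[::-1]))
E
```

```text
252 42 [-0.3  1.3] 13.5 [0.4869 0.0532 0.046 ]
432 47 [-0.6 -0.5] 12.8 [ 0.6194 -0.0015  0.046 ]
258 221 [-0.7  0.9] 11.0 [ 0.4308 -0.0805  0.046 ]
416 223 [0. 1.] 10.8 [ 0.5646 -0.1353  0.046 ]
472 98 [ 0.4 -2.2] 18.2 [ 0.6269 -0.048   0.079 ]
axis [ 0.52541708 -0.04103365] r [0.10174761 0.10195756 0.10255217 0.10211626]
guide r 0.10174582077897748 yaw -0.06856217971195028
hole angles [ 1.95851367  0.39860962 -2.74662401 -1.17722324]
tip [0.49813607 0.0221274 ] 0.06880095440334157 1.9785202453175204
a [ 0.49983631 -0.11011905] 0.07366931585404925 -1.9254204008746765
b [0.55094192 0.02897821] 0.07451964375571848 1.2211931939413412
```

Run:
```python
from h import *
rows([(0.499,-0.112,0.30,1.217,3),(0.499,-0.112,0.289,1.217,1)])
A=np.array([.5235,-.041]);f0=-1.925; path=[]
print("arc")
for k in range(1,25):
    f=f0-1.86*k/24; q=A+.075*np.array([np.cos(f),np.sin(f)])
    path.append((*q,0.289,max(f+np.pi,-0.6),1))
rows(path,(0.499,-0.112,0.289,1.217))
```

```text
[[0.09, 0.13, 0.67], [0.08, 0.13, 0.66], [0.08, 0.13, 0.67], [0.0, 0.0, 0.27]] [[0, 0, -0.08], [0, 0, -0.08], [0, 0, -0.07], [0, 0, -0.0]]
arc
[[0.01, -0.19, -0.0], [0.0, -0.14, -0.0], [0.01, -0.15, -0.0], [0.01, -0.14, -0.0], [0.0, -0.15, -0.0], [0.01, -0.14, -0.0], [0.0, -0.15, -0.0], [0.01, -0.14, -0.0]] [[0, 0, 0.78], [0, 0, 0.77], [0, 0, 0.78], [0, 0, 0.77], [0, 0, 0.78], [0, 0, 0.77], [0, 0, 0.78], [0, 0, 0.77]]
[[0.0, -0.15, -0.0], [0.01, -0.14, -0.0], [0.0, -0.15, -0.0], [0.01, -0.14, -0.0], [0.01, -0.15, -0.0], [0.0, -0.14, -0.0], [0.01, -0.15, -0.0], [0.0, -0.14, -0.0]] [[0, 0, 0.78], [0, 0, 0.77], [0, 0, 0.78], [0, 0, 0.77], [0, 0, 0.78], [0, 0, 0.77], [0, 0, 0.78], [0, 0, 0.77]]
[[0.01, -0.15, -0.0], [0.0, -0.14, -0.0], [0.01, -0.15, -0.0], [0.01, -0.14, -0.0], [0.0, -0.15, -0.0], [0.01, -0.14, -0.0], [0.0, -0.15, -0.0], [0.01, -0.14, -0.0]] [[0, 0, 0.78], [0, 0, 0.77], [0, 0, 0.78], [0, 0, 0.77], [0, 0, 0.78], [0, 0, 0.77], [0, 0, 0.78], [0, 0, 0.34]]
```

Request:
{"api": "play_rows", "payload": {"translation": [[0.09,0.13,0.67],[0.08,0.13,0.66],[0.08,0.13,0.67],[0,0,0.27],[0,0,0],[0,0,0],[0,0,0],[0,0,0]], "twist": [[0,0,-0.08],[0,0,-0.08],[0,0,-0.07],[0,0,0],[0,0,0],[0,0,0],[0,0,0],[0,0,0]], "gripper": [0,0,0,0,-0.55,-0.55,-0.55,-0.55]}}

```text
time: 4.35
tool_pos: [0.4992, -0.1124, 0.2908]
ee_rot: [3.139, 0.0, 1.217]
wrist_force: [-0.7, -0.0, -0.0]
width: 0.0219
finger_force: 0.0
```

Run:
```python
from h import *
im=robot.snapshot("wrist");cv2.imwrite("pics/wrist2.png",im[:,:,::-1])
print(robot.get_obs()["tool_pos"],robot.get_obs()["width"])
```

```text
[ 0.4991149  -0.11231959  0.29050051] 0.021754646923334748
```

View pics/wrist2.png

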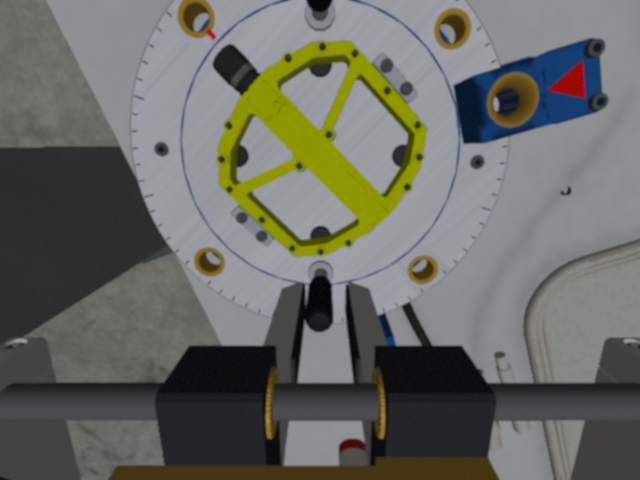

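Post a's top, at (319,320), is centred between the fingers (about 290 to 360 px across). I'll check its depth along tool x before moving.

Run:
```python
from h import *
p=ray("wrist",319,320,.118);print(p)
H=np.array([ray("wrist",u,v,.046)[:2] for u,v in ((196,17),(453,28),(209,262),(423,269))]);print(H.mean(0));g=ray("wrist",513,100,.079);print(g)
```

```text
[ 0.49899857 -0.11135368  0.118     ]
[ 0.52508572 -0.04130884]
[ 0.62671085 -0.04891917  0.079     ]
```

Request:
{"api": "play_rows", "payload": {"translation": [[0,-0.19,0],[0,-0.14,0],[0,-0.15,0],[0.01,-0.14,0],[0,-0.15,0],[0.01,-0.14,0],[0,-0.15,0],[0.01,-0.14,0]], "twist": [[0,0,0.78],[0,0,0.77],[0,0,0.78],[0,0,0.77],[0,0,0.78],[0,0,0.77],[0,0,0.78],[0,0,0.77]], "gripper": [-0.55,-0.55,-0.55,-0.55,-0.55,-0.55,-0.55,-0.55]}}

```text
time: 5.2
tool_pos: [0.4613, -0.0843, 0.2902]
ee_rot: [3.138, -0.001, 0.593]
wrist_force: [0.7, -1.4, -0.4]
width: 0.021
finger_force: 0.8
```

Request:
{"api": "play_rows", "payload": {"translation": [[0,-0.15,0],[0.01,-0.14,0],[0,-0.15,0],[0.01,-0.14,0],[0.01,-0.15,0],[0,-0.14,0],[0.01,-0.15,0],[0,-0.14,0]], "twist": [[0,0,0.78],[0,0,0.77],[0,0,0.78],[0,0,0.77],[0,0,0.78],[0,0,0.77],[0,0,0.78],[0,0,0.77]], "gripper": [-0.55,-0.55,-0.55,-0.55,-0.55,-0.55,-0.55,-0.55]}}

```text
time: 6.0
tool_pos: [0.4479, -0.0405, 0.29]
ee_rot: [3.14, -0.001, -0.027]
wrist_force: [-0.4, -2.1, 0.3]
width: 0.0211
finger_force: 0.8
```

Request:
{"api": "play_rows", "payload": {"translation": [[0.01,-0.15,0],[0,-0.14,0],[0.01,-0.15,0],[0.01,-0.14,0],[0,-0.15,0],[0.01,-0.14,0],[0,-0.15,0],[0,0,0]], "twist": [[0,0,0.78],[0,0,0.77],[0,0,0.78],[0,0,0.77],[0,0,0.78],[0,0,0.77],[0,0,0.78],[0,0,0]], "gripper": [-0.55,-0.55,-0.55,-0.55,-0.55,-0.55,-0.55,-0.55]}}

```text
time: 6.8
tool_pos: [0.4599, -0.0013, 0.2898]
ee_rot: [-3.141, -0.001, -0.565]
wrist_force: [-0.9, -0.2, 0.8]
width: 0.0213
finger_force: 0.0
```

Run:
```python
from h import *
im=robot.snapshot("wrist");cv2.imwrite("pics/wrist3.png",im[:,:,::-1])
o=robot.get_obs();print(o["tool_pos"],o["ee_rot"],o["joint_positions"])
```

```text
[ 0.4598519  -0.00150303  0.28964627] [-3.14104448e+00 -1.12022309e-03 -5.64161507e-01] [-1.26671137e-01 -6.24831834e-02  1.75293803e+00  2.21045763e-05
  1.44989084e+00  2.00828374e+00]
```

View pics/wrist3.png

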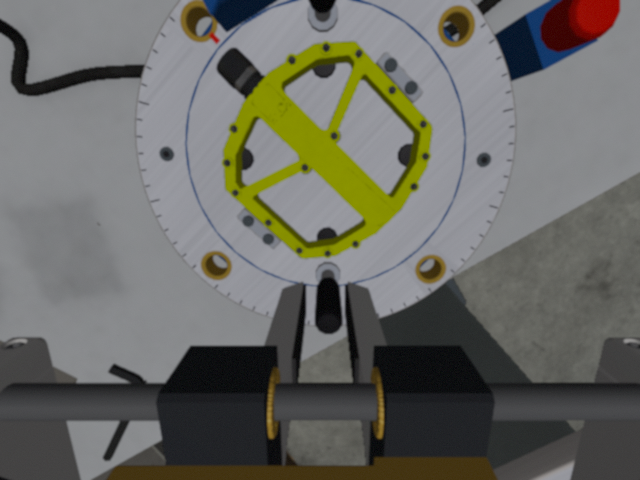

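The red-marked hole is at (199,20), the other holes at (457,26), (216,265) and (430,269), and the bracket's edge shows at (235,10). The knob is at the upper right, partly cropped.

Run:
```python
from h import *
H=np.array([ray("wrist",u,v,.046)[:2] for u,v in ((199,20),(457,26),(216,265),(430,269))]);A=H.mean(0);print(A,[np.arctan2(*(h-A)[::-1]) for h in H], np.linalg.norm(H-A,axis=1))
print(ray("wrist",328,324,.118))
```

```text
[ 0.52497477 -0.04178706] [np.float64(0.20240677969489163), np.float64(-1.3687707028151908), np.float64(1.775129197465903), np.float64(-2.9408564322450768)] [0.10213672 0.10221121 0.10204116 0.10190136]
[ 0.46005973 -0.00220539  0.118     ]
```

Run:
```python
from h import *
rows([(.4599,-.0015,.34,-.565,2),(.44,-.17,.37,0,6)])
```

```text
[[0.0, -0.0, -0.63], [0.0, -0.0, -0.63], [0.31, 0.64, -0.12], [0.24, 0.66, -0.13], [0.18, 0.68, -0.12], [0.12, 0.7, -0.13], [0.05, 0.71, -0.12], [-0.02, 0.7, -0.13]] [[0, 0, 0.0], [0, 0, 0.01], [0, 0, -0.94], [0, 0, -0.94], [0, 0, -0.94], [0, 0, -0.94], [0, 0, -0.95], [0, 0, -0.94]]
```

Request:
{"api": "play_rows", "payload": {"translation": [[0,0,-0.63],[0,0,-0.63],[0.31,0.64,-0.12],[0.24,0.66,-0.13],[0.18,0.68,-0.12],[0.12,0.7,-0.13],[0.05,0.71,-0.12],[-0.02,0.7,-0.13]], "twist": [[0,0,0],[0,0,0],[0,0,-0.94],[0,0,-0.94],[0,0,-0.94],[0,0,-0.94],[0,0,-0.95],[0,0,-0.94]], "gripper": [-0.55,-0.55,-0.1,0,0,0,0,0]}}

```text
time: 7.65
tool_pos: [0.4391, -0.1713, 0.37]
ee_rot: [3.141, -0.001, 0.004]
wrist_force: [0.5, 0.1, 0.3]
width: 0.0471
finger_force: 0.0
```

Request:
{"api": "play_rows", "payload": {"translation": [[0,0,0],[0,0,0]], "twist": [[0,0,0],[0,0,0]], "gripper": [0,0]}}

```text
time: 7.85
tool_pos: [0.4393, -0.1702, 0.3696]
ee_rot: [-3.141, -0.001, -0.003]
wrist_force: [0.1, 0.4, 0.1]
width: 0.0472
finger_force: 0.0
```

Run:
```python
from h import *
im=robot.snapshot("wrist");cv2.imwrite("pics/wrist4.png",im[:,:,::-1])
for n in ("guide_mouth","pin_knob","dial_axis"):print(n,[(round(d["score"],2),np.round(d["centre"],4)) for d in robot.spot_point(n,"wrist")[:2]])
```

```text
guide_mouth [(0.31, array([ 0.6074, -0.293 , -0.0016]))]
pin_knob [(0.59, array([ 0.508 , -0.1799,  0.0724]))]
dial_axis []
```

View pics/wrist4.png

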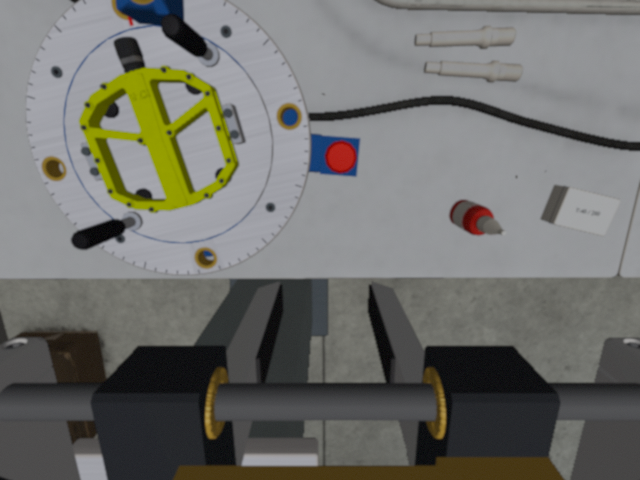

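The knob's top is at (341,156) and the socket beneath it at (336,155). The guide is cropped, but I have two earlier fixes for it.

Run:
```python
from h import *
im=cv2.cvtColor(cv2.imread("pics/wrist4.png"),cv2.COLOR_BGR2HSV)[130:185,310:375]
m=cv2.inRange(im,(0,120,60),(10,255,255))|cv2.inRange(im,(170,120,60),(180,255,255))
ys,xs=np.nonzero(m);c,r=cv2.minEnclosingCircle(np.c_[xs,ys].astype(np.int32));print(c,r)
p=ray("wrist",c[0]+310,c[1]+130,.084);print(p)
rows([(p[0],p[1],.31,-.075,4),(p[0],p[1],.265,-.075,4)])
```

```text
(30.5, 26.5) 15.700418472290039
[ 0.51469467 -0.18041361  0.084     ]
[[0.47, 0.07, 0.37], [0.47, 0.06, 0.37], [0.47, 0.06, 0.37], [0.47, 0.04, 0.37], [0.0, 0.0, 0.28], [0.0, 0.0, 0.28], [0.0, 0.0, 0.28], [0.0, 0.0, 0.29]] [[0, 0, 0.19], [0, 0, 0.19], [0, 0, 0.19], [0, 0, 0.18], [0, 0, 0.0], [0, 0, 0.0], [0, 0, 0.0], [0, 0, 0.0]]
```

Request:
{"api": "play_rows", "payload": {"translation": [[0.47,0.07,0.37],[0.47,0.06,0.37],[0.47,0.06,0.37],[0.47,0.05,0.37],[0,0,0.28],[0,0,0.28],[0,0,0.28],[0,0,0.29]], "twist": [[0,0,0.19],[0,0,0.19],[0,0,0.19],[0,0,0.18],[0,0,0],[0,0,0],[0,0,0],[0,0,0]], "gripper": [0,0,0,0,0,0,0,0]}}

```text
time: 8.85
tool_pos: [0.5139, -0.1815, 0.2647]
ee_rot: [3.141, -0.0, -0.076]
wrist_force: [0.2, -0.3, -0.5]
width: 0.0468
finger_force: 0.0
```

Request:
{"api": "play_rows", "payload": {"translation": [[0,0,0],[0,0,0],[0,0,0],[0,0,0],[0,0,0],[0,0,0]], "twist": [[0,0,0],[0,0,0],[0,0,0],[0,0,0],[0,0,0],[0,0,0]], "gripper": [0,-1,-1,-1,-1,-1]}}

```text
time: 9.45
tool_pos: [0.5146, -0.1819, 0.2659]
ee_rot: [3.141, -0.001, -0.076]
wrist_force: [-1.0, -0.0, 2.3]
width: 0.023
finger_force: 30.0
```

Request:
{"api": "play_rows", "payload": {"translation": [[0,0,-0.3],[0,0,-0.5],[0,0,-0.5],[0,0,-0.5],[0,0,-0.6],[0,0,-0.6],[0,0,0],[0,0,0]], "twist": [[0,0,0],[0,0,0],[0,0,0],[0,0,0],[0,0,0],[0,0,0],[0,0,0],[0,0,0]], "gripper": [-1,-1,-1,-1,-1,-1,-1,-1]}}

```text
time: 10.25
tool_pos: [0.5144, -0.1817, 0.3852]
ee_rot: [3.141, -0.001, -0.076]
wrist_force: [-0.8, -0.4, -1.1]
width: 0.0233
finger_force: 30.0
```

Run:
```python
from h import *
o=robot.get_obs();print(o["tool_pos"],o["width"],o["wrist_force"])
rows([(.600,-.049,.386,-.075,6)])
```

```text
[ 0.51436412 -0.18174127  0.38523651] 0.023290047107196343 [-0.84982533 -0.36937693 -1.052433  ]
[[0.31, -0.58, -0.0], [0.31, -0.58, -0.0], [0.32, -0.58, -0.0], [0.31, -0.58, -0.01], [0.32, -0.58, -0.0], [0.31, -0.57, -0.01]] [[0, 0, -0.0], [0, 0, -0.0], [0, 0, -0.0], [0, 0, -0.0], [0, 0, -0.01], [0, 0, -0.0]]
```

Request:
{"api": "play_rows", "payload": {"translation": [[0.31,-0.58,0],[0.31,-0.58,0],[0.32,-0.58,0],[0.31,-0.58,0],[0.32,-0.58,0],[0.31,-0.57,0],[0,0,0],[0,0,0]], "twist": [[0,0,0],[0,0,0],[0,0,0],[0,0,0],[0,0,0],[0,0,0],[0,0,0],[0,0,0]], "gripper": [-1,-1,-1,-1,-1,-1,-1,-1]}}

```text
time: 11.05
tool_pos: [0.5999, -0.0488, 0.3828]
ee_rot: [3.141, 0.004, -0.075]
wrist_force: [-0.2, -0.5, -0.9]
width: 0.0231
finger_force: 30.0
```

Run:
```python
from h import *
im=robot.snapshot("wrist");cv2.imwrite("pics/wrist5.png",im[:,:,::-1])
for c in ("top","side"): robot.snapshot(c)
for n in ("guide_mouth","pin_knob","pin_foot"):
  for c in ("wrist","side"):print(n,c,[(round(d["score"],2),np.round(d["centre"],4)) for d in robot.spot_point(n,c)[:2]])
o=robot.get_obs();print(o["tool_pos"],o["ee_rot"])
```

```text
guide_mouth wrist []
guide_mouth side [(0.79, array([ 0.624 , -0.047 ,  0.0781]))]
pin_knob wrist [(0.74, array([ 0.5949, -0.0462,  0.1874])), (0.48, array([ 0.6221, -0.0519,  0.0781]))]
pin_knob side [(0.5, array([ 0.5965, -0.0492,  0.1894])), (0.39, array([ 0.6273, -0.0505,  0.0766]))]
pin_foot wrist [(0.76, array([ 0.5971, -0.05  ,  0.1251]))]
pin_foot side [(0.72, array([ 0.597 , -0.0486,  0.1372]))]
[ 0.59978114 -0.04961222  0.38527683] [ 3.14141167e+00 -3.30306554e-04 -7.69777741e-02]
```

View pics/wrist5.png

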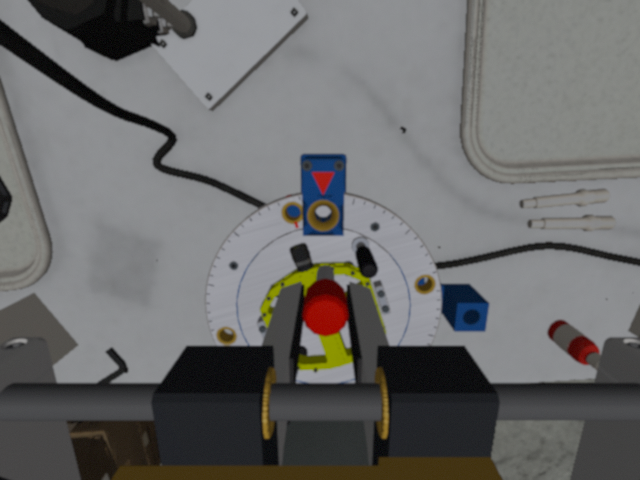

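The pin is upright in the fingers, with the knob's top at (325,313) and its foot showing at about (325,270). The guide mouth is at (323,214) and the red-marked hole at (293,212), to its left.

Run:
```python
from h import *
im=cv2.cvtColor(cv2.imread("pics/wrist5.png"),cv2.COLOR_BGR2HSV)
m=cv2.inRange(im[195:238,302:346],(8,60,30),(28,255,230));ys,xs=np.nonzero(m);c,r=cv2.minEnclosingCircle(np.c_[xs,ys].astype(np.int32));print(c,r)
g=ray("wrist",c[0]+302,c[1]+195,.079);print("guide",g)
print("knob",ray("wrist",325,312,.205),"foot",ray("wrist",325,268,.133))
rows([(.626,-.0492,.36,-.075,3),(.626,-.0492,.331,-.075,2)])
```

```text
(17.5, 19.0) 18.848176956176758
guide [ 0.6287591  -0.04746883  0.079     ]
knob [ 0.60244859 -0.04986754  0.205     ] foot [ 0.60039901 -0.04980891  0.133     ]
[[0.22, -0.02, 0.21], [0.22, -0.02, 0.21], [0.21, -0.02, 0.21], [0.0, -0.0, 0.36], [0.0, -0.0, 0.37]] [[0, 0, -0.01], [0, 0, -0.0], [0, 0, -0.01], [0, 0, 0.0], [0, 0, 0.0]]
```

Request:
{"api": "play_rows", "payload": {"translation": [[0.22,-0.04,0.3],[0.22,-0.04,0.3],[0.22,-0.03,0.2],[0,0,0.2],[0,0,0.2],[0,0,0.2],[0,0,0.1],[0,0,0]], "twist": [[0,0,0],[0,0,0],[0,0,0],[0,0,0],[0,0,0],[0,0,0],[0,0,0],[0,0,0]], "gripper": [-1,-1,-1,-1,-1,-1,-1,-1]}}

```text
time: 12.3
tool_pos: [0.6263, -0.0467, 0.3242]
ee_rot: [-3.142, 0.001, -0.076]
wrist_force: [0.6, -0.5, -0.6]
width: 0.0228
finger_force: 30.0
```

Request:
{"api": "play_rows", "payload": {"translation": [[0,0,0.05],[0,0,0.05],[0,0,0.05],[0,0,0.05],[0,0,0]], "twist": [[0,0,0],[0,0,0],[0,0,0],[0,0,0],[0,0,0]], "gripper": [-1,-1,-1,-1,-1]}}

```text
time: 12.8
tool_pos: [0.6267, -0.0473, 0.3172]
ee_rot: [3.14, -0.001, -0.077]
wrist_force: [0.4, -2.4, -0.4]
width: 0.0231
finger_force: 30.0
```

Request:
{"api": "play_rows", "payload": {"translation": [[0,0.02,0.02],[0,0.01,0.05],[0,0,0.05],[0,0,0.05],[0,0,0.05],[0,0,0]], "twist": [[0,0,0],[0,0,0],[0,0,0],[0,0,0],[0,0,0],[0,0,0]], "gripper": [-1,-1,-1,-1,-1,-1]}}

```text
time: 13.4
tool_pos: [0.6265, -0.048, 0.3077]
ee_rot: [3.141, 0.0, -0.076]
wrist_force: [0.5, -2.1, -1.2]
width: 0.0232
finger_force: 30.0
```

Request:
{"api": "play_rows", "payload": {"translation": [[0,0.01,0.05],[0,0.01,0.05],[0,0,0.04],[0,0,0.03],[0,0,0],[0,0,0]], "twist": [[0,0,0],[0,0,0],[0,0,0],[0,0,0],[0,0,0],[0,0,0]], "gripper": [-1,-1,-1,-1,-1,-1]}}

```text
time: 14.0
tool_pos: [0.6264, -0.0486, 0.3013]
ee_rot: [-3.141, 0.0, -0.076]
wrist_force: [0.2, 0.1, -1.2]
width: 0.0231
finger_force: 30.0
```

Request:
{"api": "play_rows", "payload": {"translation": [[0,0,0],[0,0,0],[0,0,0],[0,0,0],[0,0,0]], "twist": [[0,0,0],[0,0,0],[0,0,0],[0,0,0],[0,0,0]], "gripper": [-0.2,-0.2,-0.2,-0.2,-0.2]}}

```text
time: 14.5
tool_pos: [0.6265, -0.0487, 0.3016]
ee_rot: [3.142, -0.0, -0.076]
wrist_force: [0.0, 0.6, -0.9]
width: 0.0376
finger_force: 0.0
```

Request:
{"api": "play_rows", "payload": {"translation": [[0,0,-0.3],[0,0,-0.6],[0,0,-0.6],[0,0,-0.6],[-0.7,0,0],[-0.7,0,0],[-0.7,0,0],[0,0,0]], "twist": [[0,0,0],[0,0,0],[0,0,0],[0,0,0],[0,0,0],[0,0,0],[0,0,0],[0,0,0]], "gripper": [-0.2,-0.2,-0.2,-0.2,-0.2,-0.2,-0.2,-0.2]}}

```text
time: 15.3
tool_pos: [0.5404, -0.042, 0.387]
ee_rot: [3.141, -0.001, -0.076]
wrist_force: [-0.0, -0.2, -0.1]
width: 0.0375
finger_force: 0.0
```

Run:
```python
from h import *
im=robot.snapshot("wrist");cv2.imwrite("pics/wrist6.png",im[:,:,::-1])
robot.snapshot("side")
for n in ("guide_mouth","pin_knob","handle_a","spindle_end"):
  for c in ("wrist","side"):print(n,c,[(round(d["score"],2),np.round(d["centre"],4)) for d in robot.spot_point(n,c)[:2]])
o=robot.get_obs();print(o["tool_pos"],o["ee_rot"],o["wrist_force"])
```

```text
guide_mouth wrist [(0.8, array([ 0.6191, -0.0517,  0.0783]))]
guide_mouth side [(0.66, array([ 0.6274, -0.047 ,  0.0762]))]
pin_knob wrist [(0.86, array([ 0.6216, -0.0474,  0.1064]))]
pin_knob side [(0.52, array([ 0.6248, -0.0508,  0.1032]))]
handle_a wrist [(0.69, array([ 0.4596, -0.0009,  0.1159])), (0.58, array([ 0.5861, -0.0836,  0.1195]))]
handle_a side [(0.97, array([ 4.603e-01, -4.000e-04,  1.183e-01])), (0.89, array([ 0.5904, -0.0816,  0.11  ]))]
spindle_end wrist [(0.87, array([ 0.5939, -0.0235,  0.0597]))]
spindle_end side [(0.61, array([ 0.5936, -0.0239,  0.0627]))]
[ 0.54320541 -0.04242267  0.3851754 ] [ 3.14157874e+00  4.81262627e-04 -7.62298585e-02] [-0.4804104  -0.56481662  0.82843521]
```

View pics/wrist6.png

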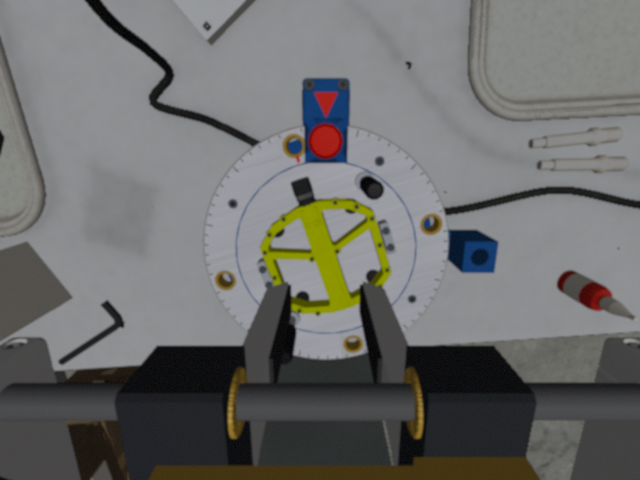

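The pin stands upright in the guide, with the knob at (325,141) on the bracket and about 0.106 m up. The red-marked hole is at (293,146), still about 0.28 rad short, and handle a is at (0.460, -0.001).

Run:
```python
from h import *
rows([(.46,-.0015,.36,-.565,5),(.46,-.0015,.2897,-.565,3)])
A=np.array([.525,-.0415]);f0=2.577;path=[]
for k in range(1,33):
    f=f0-k*.001/.076; path.append((*(A+.076*np.array([np.cos(f),np.sin(f)])),.2897,f-np.pi,1))
print(A+.076*np.array([np.cos(f0),np.sin(f0)]))
rows(path,(*(A+.076*np.array([np.cos(f0),np.sin(f0)])),.2897,f0-np.pi))
```

```text
[[-0.43, -0.17, 0.13], [-0.45, -0.13, 0.12], [-0.45, -0.09, 0.13], [-0.46, -0.04, 0.12], [-0.47, 0.01, 0.13], [0.0, -0.0, 0.59], [0.0, -0.0, 0.58], [0.0, -0.0, 0.59]] [[0, 0, 0.98], [0, 0, 0.98], [0, 0, 0.98], [0, 0, 0.97], [0, 0, 0.98], [0, 0, -0.0], [0, 0, -0.0], [0, 0, -0.0]]
[ 0.4607947  -0.00083455]
[[0.0, -0.02, -0.0], [0.0, -0.03, -0.0], [0.0, -0.03, -0.0], [0.0, -0.02, -0.0], [0.0, -0.03, -0.0], [0.0, -0.02, -0.0], [0.0, -0.03, -0.0], [0.0, -0.02, -0.0]] [[0, 0, 0.13], [0, 0, 0.13], [0, 0, 0.13], [0, 0, 0.14], [0, 0, 0.13], [0, 0, 0.13], [0, 0, 0.13], [0, 0, 0.13]]
[[0.0, -0.03, -0.0], [0.0, -0.02, -0.0], [0.0, -0.03, -0.0], [0.0, -0.02, -0.0], [0.0, -0.03, -0.0], [0.0, -0.02, -0.0], [0.0, -0.03, -0.0], [0.0, -0.02, -0.0]] [[0, 0, 0.13], [0, 0, 0.14], [0, 0, 0.13], [0, 0, 0.13], [0, 0, 0.13], [0, 0, 0.13], [0, 0, 0.13], [0, 0, 0.14]]
[[0.0, -0.03, -0.0], [0.0, -0.02, -0.0], [0.0, -0.03, -0.0], [0.0, -0.02, -0.0], [0.0, -0.03, -0.0], [0.0, -0.02, -0.0], [0.0, -0.03, -0.0], [0.0, -0.02, -0.0]] [[0, 0, 0.13], [0, 0, 0.13], [0, 0, 0.13], [0, 0, 0.13], [0, 0, 0.13], [0, 0, 0.13], [0, 0, 0.14], [0, 0, 0.13]]
[[0.0, -0.03, -0.0], [0.0, -0.02, -0.0], [0.01, -0.03, -0.0], [-0.0, -0.02, -0.0], [-0.0, -0.03, -0.0], [-0.0, -0.02, -0.0], [-0.0, -0.03, -0.0], [-0.0, -0.02, -0.0]] [[0, 0, 0.13], [0, 0, 0.13], [0, 0, 0.13], [0, 0, 0.13], [0, 0, 0.14], [0, 0, 0.13], [0, 0, 0.13], [0, 0, 0.13]]
```

Request:
{"api": "play_rows", "payload": {"translation": [[-0.43,-0.17,0.13],[-0.45,-0.13,0.12],[-0.45,-0.09,0.13],[-0.46,-0.04,0.12],[-0.47,0.01,0.13],[0,0,0],[0,0,0.58],[0,0,0.59]], "twist": [[0,0,0.98],[0,0,0.98],[0,0,0.98],[0,0,0.97],[0,0,0.98],[0,0,0],[0,0,0],[0,0,0]], "gripper": [0,0,0,0,0,0,0,0]}}

```text
time: 16.6
tool_pos: [0.4604, -0.0017, 0.3143]
ee_rot: [-3.14, -0.004, -0.563]
wrist_force: [0.1, 0.3, -1.0]
width: 0.0475
finger_force: 0.0
```

Request:
{"api": "play_rows", "payload": {"translation": [[0,0,0.59],[0,0,0],[0,0,0],[0,0,0],[0,0,0],[0,0,0]], "twist": [[0,0,0],[0,0,0],[0,0,0],[0,0,0],[0,0,0],[0,0,0]], "gripper": [0,0,-0.55,-0.55,-0.55,-0.55]}}

```text
time: 17.2
tool_pos: [0.4598, -0.0015, 0.2911]
ee_rot: [-3.141, -0.002, -0.565]
wrist_force: [-0.7, 0.5, 0.1]
width: 0.0217
finger_force: 0.0
```

Request:
{"api": "play_rows", "payload": {"translation": [[0,-0.02,0],[0,-0.03,0],[0,-0.03,0],[0,-0.02,0],[0,-0.03,0],[0,-0.02,0],[0,-0.03,0],[0,-0.02,0]], "twist": [[0,0,0.13],[0,0,0.13],[0,0,0.13],[0,0,0.14],[0,0,0.13],[0,0,0.13],[0,0,0.13],[0,0,0.13]], "gripper": [-0.55,-0.55,-0.55,-0.55,-0.55,-0.55,-0.55,-0.55]}}

```text
time: 18.0
tool_pos: [0.464, 0.0051, 0.2899]
ee_rot: [3.141, -0.0, -0.671]
wrist_force: [-0.8, -2.5, 1.3]
width: 0.0212
finger_force: 1.0
```

Request:
{"api": "play_rows", "payload": {"translation": [[0,-0.03,0],[0,-0.02,0],[0,-0.03,0],[0,-0.02,0],[0,-0.03,0],[0,-0.02,0],[0,-0.03,0],[0,-0.02,0]], "twist": [[0,0,0.13],[0,0,0.13],[0,0,0.13],[0,0,0.14],[0,0,0.13],[0,0,0.13],[0,0,0.13],[0,0,0.13]], "gripper": [-0.55,-0.55,-0.55,-0.55,-0.55,-0.55,-0.55,-0.55]}}

```text
time: 18.8
tool_pos: [0.4693, 0.0112, 0.2898]
ee_rot: [3.142, -0.0, -0.776]
wrist_force: [-1.0, -2.2, 2.1]
width: 0.0213
finger_force: 1.0
```

```bash
cat > st.py <<'E'
from h import *
robot.snapshot("side");robot.snapshot("wrist");robot.snapshot("top")
for n in ("pin_knob","spindle_end","handle_a"):
  for c in ("wrist","side","top"):print(n,c,[(round(d["score"],2),np.round(d["centre"],4).tolist()) for d in robot.spot_point(n,c)[:2]])
o=robot.get_obs();print(o["tool_pos"],o["ee_rot"][2],o["wrist_force"],o["finger_force"])
E
python3 st.py
```

```text
pin_knob wrist []
pin_knob side [(0.56, [0.6257, -0.044, 0.1031])]
pin_knob top [(0.64, [0.6256, -0.0409, 0.106])]
spindle_end wrist [(0.89, [0.594, -0.0335, 0.0589])]
spindle_end side [(0.68, [0.5949, -0.037, 0.0628])]
spindle_end top [(0.66, [0.5944, -0.0332, 0.0588])]
handle_a wrist [(0.85, [0.4657, 0.0069, 0.1195])]
handle_a side [(0.81, [0.4701, 0.0066, 0.1189]), (0.64, [0.5782, -0.0956, 0.1116])]
handle_a top [(0.77, [0.4702, 0.0077, 0.119]), (0.6, [0.5805, -0.0899, 0.1187])]
[0.46915872 0.01129401 0.28976546] -0.7751303014794564 [ 0.11910936 -0.28960183  0.40309559] 0.06025474111083895
```

Request:
{"api": "play_rows", "payload": {"translation": [[0,-0.02,0],[0,-0.03,0],[0,-0.02,0],[0,-0.03,0],[0,-0.02,0],[0,-0.03,0],[0,-0.02,0],[0,-0.02,0]], "twist": [[0,0,0.13],[0,0,0.13],[0,0,0.1],[0,0,0.1],[0,0,0.1],[0,0,0.1],[0,0,0.1],[0,0,0.1]], "gripper": [-0.55,-0.55,-0.55,-0.55,-0.55,-0.55,-0.55,-0.55]}}

```text
time: 20.2
tool_pos: [0.4747, 0.0165, 0.2897]
ee_rot: [3.141, 0.0, -0.862]
wrist_force: [-1.9, -0.8, -0.6]
width: 0.0213
finger_force: 0.7
```

Request:
{"api": "play_rows", "payload": {"translation": [[0,-0.02,0],[0,-0.02,0],[0,-0.02,0],[0,0,0]], "twist": [[0,0,0.1],[0,0,0.1],[0,0,0],[0,0,0]], "gripper": [-0.55,-0.55,-0.55,-0.55]}}

```text
time: 20.6
tool_pos: [0.4762, 0.0178, 0.2897]
ee_rot: [3.14, 0.001, -0.881]
wrist_force: [-4.3, -2.3, 1.2]
width: 0.0215
finger_force: 2.1
```

```bash
python3 st.py
```

```text
pin_knob wrist []
pin_knob side [(0.69, [0.6242, -0.05, 0.0911])]
pin_knob top [(0.61, [0.6244, -0.0447, 0.0927]), (0.28, [0.4998, 0.4611, 0.0009])]
spindle_end wrist [(0.94, [0.5942, -0.045, 0.059])]
spindle_end side [(0.73, [0.5959, -0.0459, 0.0615])]
spindle_end top [(0.7, [0.598, -0.0414, 0.0596])]
handle_a wrist [(0.62, [0.4724, 0.013, 0.1192])]
handle_a side [(0.81, [0.5728, -0.097, 0.114]), (0.66, [0.4745, 0.0146, 0.1203])]
handle_a top [(0.79, [0.4763, 0.0144, 0.1175]), (0.66, [0.5716, -0.0964, 0.1176])]
[0.47621729 0.01774639 0.28970129] -0.8813287109340837 [-5.14202637 -1.79343566  0.97764273] 2.452149844611995
```

The pin has dropped, with the knob now at 0.092 m, and the table is starting to push against it. I'll lean on in sub-millimetre steps.

Request:
{"api": "play_rows", "payload": {"translation": [[0,-0.01,0],[0,-0.01,0],[0,0,0]], "twist": [[0,0,0],[0,0,0],[0,0,0]], "gripper": [-0.55,-0.55,-0.55]}}

```text
time: 21.5
tool_pos: [0.4766, 0.018, 0.2897]
ee_rot: [3.139, 0.001, -0.881]
wrist_force: [-6.9, -1.6, 2.0]
width: 0.0212
finger_force: 3.3
```

Request:
{"api": "play_rows", "payload": {"translation": [[0,-0.01,0],[0,-0.01,0],[0,-0.01,0],[0,0,0]], "twist": [[0,0,0],[0,0,0],[0,0,0],[0,0,0]], "gripper": [-0.55,-0.55,-0.55,-0.55]}}

```text
time: 21.9
tool_pos: [0.4771, 0.0184, 0.2896]
ee_rot: [3.136, 0.001, -0.882]
wrist_force: [-8.6, -5.9, 2.4]
width: 0.0213
finger_force: 4.7
```

Request:
{"api": "play_rows", "payload": {"translation": [[0,0,0],[0,0,0],[0,0,0],[0,0,0],[0,0,0],[0,0,0],[0,0,0],[0,0,0]], "twist": [[0,0,0],[0,0,0],[0,0,0],[0,0,0],[0,0,0],[0,0,0],[0,0,0],[0,0,0]], "gripper": [-0.55,-0.55,-0.55,-0.55,-0.55,-0.55,-0.55,-0.55]}}

```text
time: 22.7
tool_pos: [0.477, 0.0184, 0.2896]
ee_rot: [3.136, 0.001, -0.882]
wrist_force: [-8.0, -4.0, 3.1]
width: 0.0214
finger_force: 4.7
```

Request:
{"api": "play_rows", "payload": {"translation": [[0,0,0],[0,0,0],[0,0,0],[0,0,0]], "twist": [[0,0,0],[0,0,0],[0,0,0],[0,0,0]], "gripper": [-0.55,-0.55,-0.55,-0.55]}}

```text
time: 23.1
tool_pos: [0.477, 0.0184, 0.2896]
ee_rot: [3.136, 0.001, -0.882]
wrist_force: [-8.4, -4.9, 3.0]
width: 0.0214
finger_force: 4.7
```

Request:
{"api": "play_rows", "payload": {"translation": [[0,0.04,0],[0,0.04,0],[0,0.04,0],[0,0.02,0],[0,0,0],[0,0,0],[0,0,0],[0,0,0]], "twist": [[0,0,0],[0,0,0],[0,0,0],[0,0,0],[0,0,0],[0,0,0],[0,0,0],[0,0,0]], "gripper": [-0.55,-0.55,-0.55,-0.4,-0.2,0,0,0]}}

```text
time: 23.9
tool_pos: [0.4739, 0.0156, 0.2899]
ee_rot: [-3.141, -0.0, -0.881]
wrist_force: [0.4, 0.1, 0.6]
width: 0.0474
finger_force: 0.0
```

Request:
{"api": "play_rows", "payload": {"translation": [[0,0,-0.3],[0,0,-0.6],[0,0,-0.6],[0,0,-0.6],[0,0,-0.4],[0,0,0],[0,0,0],[0,0,0]], "twist": [[0,0,0],[0,0,0],[0,0,0],[0,0,0],[0,0,0],[0,0,0],[0,0,0],[0,0,0]], "gripper": [0,0,0,0,0,0,0,0]}}

```text
time: 24.7
tool_pos: [0.4735, 0.0156, 0.3887]
ee_rot: [3.14, 0.001, -0.881]
wrist_force: [0.2, 0.3, -0.6]
width: 0.047
finger_force: 0.0
```

```bash
python3 st.py; python3 -c "
from h import *
cv2.imwrite('pics/side9.png',robot.snapshot('side')[150:420,150:500,::-1])"
```

```text
pin_knob wrist [(0.89, [0.6213, -0.045, 0.0917])]
pin_knob side [(0.46, [0.6244, -0.0474, 0.0922])]
pin_knob top [(0.61, [0.628, -0.0518, 0.0915])]
spindle_end wrist []
spindle_end side [(0.69, [0.5971, -0.0452, 0.0603])]
spindle_end top [(0.86, [0.5961, -0.04, 0.0577]), (0.34, [0.5191, -0.0413, 0.0451])]
handle_a wrist [(0.88, [0.57, -0.0986, 0.1216]), (0.62, [0.4704, 0.0135, 0.1174])]
handle_a side [(0.96, [0.4747, 0.0179, 0.1188]), (0.88, [0.5742, -0.0986, 0.1115])]
handle_a top [(0.94, [0.5753, -0.1, 0.1179]), (0.91, [0.4748, 0.013, 0.1178])]
[0.47377802 0.01558971 0.38984452] -0.8812199249803574 [-0.43327016 -0.1452754   0.50613201] 0.0
```

View pics/side9.png

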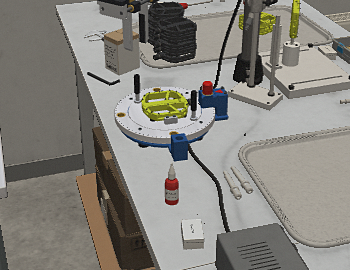

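The side view shows the pin seated in the bracket at (208,88), the arm clear, and the bystanders in place.

```bash
python3 -c "
from h import *
print(robot.close_job())"
```

```text
the job is handed in; nothing more can be done
None
```

The job is handed in; no verdict came back. The pin dropped fully at the spindle end (knob at about 92 mm), held a lean of about 10 N at handle a for over a second, and the arm was clear of everything at about 25 s of the 72 s allowed.

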